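# Take the wobble out of a cart wheel

## Task

The cart wheel in the truing stand has a wobble at the three spoke nipples dabbed red at its top. With the T-handled driver, tighten them one after the other round the rim from left to right (as seen from the robot), clockwise as seen from the driver's handle: the first a quarter turn, the middle one half a turn, the last a quarter turn. Then stand the driver upright again, fully down in its hole in the wooden block, and leave the other things on the table where they are.

Things in the scene. Friction and masses are not known exactly. Their poses are not given: they have to be found in the camera images.
- truing_stand: blue fixed wheel truing stand, 150 x 180 mm base; origin under the middle of its base at table height; its own x runs along the wheel's axle (away from the robot), y to the left along the wheel's plane, z up. The axle lies 122 mm above the origin
- nipple_1 (a joint): turn of the left nipple since the start, rad; 0 at the start, grows clockwise as seen from outside the rim (tightening), pi/2 for each quarter turn; stiff, needs about 0.06 N m and stays where it is left
- nipple_2 (a joint): the same for the middle nipple
- nipple_3 (a joint): the same for the right nipple
- nipple_1_top (a point): middle of the top of the left red-dabbed nipple (left as seen from the robot), 97 mm from the axle. Its z axis points out of the rim along the nipple's axis, which may lean up to 30 degrees sideways; its x axis lies along the axle. It does not turn with the nipple: how the square stands at the start differs on every nipple and has to be found by touch or sight
- nipple_2_top (a point): the same for the middle nipple. Each nipple has a brass square head 10 mm wide: 9 mm of full square above the rim's floor, then a 4 mm blunt point tapering to a 5 mm top, dabbed red
- nipple_3_top (a point): the same for the right nipple
- wheel: aluminium rim, 182 mm across and 30 mm wide, without its tyre, held fast in the stand; origin at the middle of the axle. The rim is an open channel whose edges lie 6 mm below the nipple tops. The three red-dabbed nipples lie 22.5 degrees apart round the axle; plain steel nipples stand 37 mm beyond them on either side
- driver: T-handled nipple driver, loose, 90 g, 71 mm high. Origin at the middle of its open lower end, z up along the shaft, x along the T bar. The lower end is a sleeve 22 mm thick with a square socket 11 mm wide and 13 mm deep, slightly flared at its mouth, sides along the driver's x and y; shaft 10 mm thick. It may stand in the block's hole at any yaw
- driver_handle (a point): middle of the driver's red T bar (60 mm long, 14 mm wide, 14 mm high), 64 mm above the driver's origin, axes as the driver's. The socket fits a nipple at every quarter turn, with about 6 degrees of play each way. Fully seated, the driver's lower end lies 13 mm nearer the axle than the nipple top; set on askew to the square it stops 5 to 9 mm short of that
- tool_block: fixed wooden block 70 x 110 x 34 mm, origin under its middle; the driver stands in its big middle hole
- driver_hole (a point): middle of the mouth of the driver's hole, at the block's top; the hole is 26 mm wide and 28 mm deep, so the seated driver's origin lies 28 mm lower
- mug: green and white mug, 107 mm high, bystander
- tape_roll: roll of tape, 98 mm wide, 25 mm high, bystander
- screwdriver: screwdriver with a red handle, 168 mm long, bystander
- clip_black: black binder clip, 25 mm, bystander
- clip_blue: blue binder clip, 25 mm, bystander
- carton: small white carton 88 x 62 x 52 mm, bystander

How it is judged:
By the outcome, as a careful person would: the job done as asked, in the order asked, and still so for the second after the job is handed in, with the robot touching nothing.
It also fails if it takes over 72 s, if anything falls off the work surface, if the arm or the gripper's body presses on something with over 40 N, if the wrist force passes 120 N, or if a joint passes its speed limit or range.

## Robot

A 6-joint arm with a two-finger parallel gripper is mounted at the origin on a cart in front of the work surface, level with it; the furniture and walls round the work are solid. World frame = base frame: x ahead of the robot, y to its left, z up, the work surface at z = 0. Lengths are in m, angles in rad, forces in N, time in s.
With the tool pointing down it reaches from about 0.275 to 0.75 m from the base axis. Payload 10.2 kg.
Tool frame: the origin (TCP) lies midway between the tips of the shut fingers; the grasp point (between the pads) lies 19 mm behind it; z points along the fingers, y is the line along which they close (so a half turn about z gives the same grasp; the last joint's range is limited). The gripper opens to 85 mm and grips with 20 to 120 N. Pads are 22 mm wide; open, the fingers measure 114 mm over their backs; the gripper's body (76 mm by 85 mm) begins 54 mm behind the grasp point. The pads swing forward as they close: fully open they stand 13 mm farther back than shut.
Start: joints at [0.994, 0.313, 1.498, -0, 1.331, -0.223], TCP at [0.182, 0.492, 0.231] pointing down, gripper open.
Joint ranges: [-2.94, 2.94], [-0.97, 2.17], [0.19, 2.56], [-1.23, 4.37], [0.02, 3.11], [-2.88, 2.88]. Speed limits (rad/s): [2.39, 2.39, 3.01, 3.14, 3.14, 3.14].

## Interface

Orientations are given as a unit quaternion [w, x, y, z].
In Python, from bench import * gives the robot as it stands. The module is installed in compiled form; this text tells all that it offers.
- The arm moves only by the shell command python3 -m creep 'ROWS' [OPENING]. ROWS is JSON, a list of rows, each an object with "slide": the shift along the tool's x, y, z in mm, a list of three; "angular": the turn, a rotation vector about the tool's x, y, z in degrees, a list of three. In form: [{"slide": [dx, dy, dz], "angular": [wx, wy, wz]}, ...]. A call has 1 to 10 rows; each row is the pose to reach, as a shift and turn from the pose commanded when the call began, along the tool's axes at that moment; what a row does not reach only later rows make up. A row lasts 1/12 s, in which the tool goes at most 41.7 mm and 7.16 degrees, less where a joint would pass 70% of its speed; a pose out of reach is approached as far as the arm can. A call with a gripper value outside its range is refused whole. OPENING is the gripper's target within -1 to 1 (shut at 1, half-way at 0, fully open at -1), set as the call begins (- or left out, the last holds). The fingers move at their own pace and stop on an object; the grip force is fixed at half the most. Time passes only in rows, so rows that repeat a pose let the fingers close. It gives the time, the measured TCP pose, the force, the opening and the grip force at its end, in the units of the state.
- sense(): the state, without advancing time (a new reading comes with each control period).
- read_camera(name): name is "side" or "top" or "wrist"; returns a dict with "pixels" (400x640x3 uint8, red, green, blue), "z_map" (400x640 float32, m along the optical axis (not along the pixel's ray), 0 where there is no reading), "mtx" (3x3 intrinsics, pixels), "eye" and "orientation" of the camera in the world; the wrist camera has in their place "hand_eye" (4x4, takes a point from camera to tool coordinates, whose origin is the TCP and whose axes are the flange's). Camera axes: x right, y up, looking along -z (the intrinsics and any distortion apply to the point x, -y, -z); pixel columns grow to the right and rows downward; lengths in m; the calibration is good to about 2 mm. The wrist camera is an equidistant fisheye: a pixel r from the principal point sees the ray r / f radians off the axis. A picture is of the moment at which its call begins: read the wrist's pose just before it.
- finish_job(): hands the job in; it is judged then, once.
Trained networks look in a picture, given as the dict that the camera call returned (one of the last four; its "shot" number tells which), for a name from the list of things; names that differ only in an ending like _2 or _b are one class to them, and where a whole thing is asked for, a point or a joint stands for the part that bears it (a point fixed in the world has none). Each returns a list of dicts, best first, with "conf" (0 to 1); they miss things now and then, are a little off and sometimes report something else, mostly with a low value. They report only what shows in the picture. A call takes as long as a camera call.
- search_frame(picture, thing): "uv" ([column, row] in pixels, amid what is visible of it).
- outline_of(picture, thing): "pixels" (400x640 bool, what is visible of it) and "uv" ([column, row] in pixels, amid what is visible of it).
- landmark_of(picture, thing): "uv" ([column, row] in pixels: a listed point, or the origin of a listed thing).
The state is a dict: "time_s": time; "qpos": joint angles; "qvel": joint speeds; "joint_torque": joint torques, N m; "eef_pos": TCP position; "tcp_rot": TCP orientation; "contact_force": force on the tool from outside, world axes, zero at the start; "ft_torque": the same for the moment, N m; "width": finger opening in m; "grip_force": force on a finger pad.
Only numpy, scipy, OpenCV 4.12 (cv2) and the standard library are available. Lean on these libraries where they do the work, as an engineer would, in place of code of your own. Each camera call takes 0.05 s, during which the arm holds its last target. There are 200 camera calls.

## Working session

There is one attempt and no reset: what is moved stays moved. The work goes in short steps, Python scripts to look and compute and a shell command to move; the robot and the scene stay as the last step left them, time stands still between calls to the robot, and variables do not carry over. Pictures are saved under pics/ and viewed, at most 10 in all, crops included, and the job is handed in when it is done.

```bash
mkdir -p pics; cat > h.py <<'E'
from bench import *
import numpy as np, cv2
from scipy.spatial.transform import Rotation as R
def q2m(q): return R.from_quat([q[1],q[2],q[3],q[0]]).as_matrix()
def tcp():
    s=sense(); return np.array(s["eef_pos"]),q2m(s["tcp_rot"])
def ray(p,u,v):
    K=np.array(p["mtx"]); return np.array([(u-K[0,2])/K[0,0],-(v-K[1,2])/K[1,1],-1.])
def world(p,u,v,z=None,r=1):
    u0,v0=int(round(u)),int(round(v))
    if z is None:
        w=p["z_map"][max(v0-r,0):v0+r+1,max(u0-r,0):u0+r+1]; w=w[w>0]; z=np.median(w)
    return np.array(p["eye"])+q2m(p["orientation"])@(ray(p,u,v)*z)
def plane(p,u,v,h):
    d=q2m(p["orientation"])@ray(p,u,v); e=np.array(p["eye"]); return e+d*(h-e[2])/d[2]
def save(p,n,box=None,s=1):
    im=p["pixels"][:,:,::-1]
    if box: im=im[box[1]:box[3],box[0]:box[2]]
    if s!=1: im=cv2.resize(im,None,fx=s,fy=s,interpolation=cv2.INTER_CUBIC)
    cv2.imwrite("pics/"+n+".png",im)
E
python3 - <<'E'
from h import *
print(sense())
ps={n:read_camera(n) for n in("side","top")}
for n,p in ps.items():
    print(n,np.round(p["mtx"],1).tolist(),p["eye"],p["orientation"],[k for k in p if k not in("pixels","z_map")])
    for t in ["driver","driver_handle","driver_hole","tool_block","nipple_2_top","wheel","truing_stand"]:
        for d in landmark_of(p,t)[:4]: 
            u,v=d["uv"]; print(t,np.round(d["uv"],1),round(d["conf"],2),np.round(world(p,u,v),3))
cv2.imwrite("pics/a.png",np.vstack([ps["side"]["pixels"],ps["top"]["pixels"]])[:,:,::-1][:, :] if 0 else cv2.resize(np.vstack([ps["side"]["pixels"],ps["top"]["pixels"]])[:,:,::-1],(480,600)))
save(ps["top"],"top")
E
```

```text
{'time_s': 0.0, 'qpos': array([ 9.93578964e-01,  3.13458485e-01,  1.49843273e+00, -2.10658817e-05,
        1.33099455e+00, -2.23361107e-01]), 'qvel': array([-0.00146851,  0.00193896,  0.0002983 ,  0.00061076, -0.00263863,
        0.00177659]), 'joint_torque': array([ 1.42858898e-03, -4.12258601e+01, -2.59744459e+01, -3.24688892e-05,
        4.13641421e-03,  2.24597420e-05]), 'eef_pos': array([0.18177645, 0.49225477, 0.23073237]), 'tcp_rot': array([-2.42531670e-04,  1.76003986e-01,  9.84389242e-01, -5.99430870e-04]), 'contact_force': array([ 0.19844743, -0.02963407,  0.03864074]), 'ft_torque': array([-0.02275267, -0.01863063,  0.06058366]), 'grip_force': 0.0, 'width': 0.08503123923495116}
side [[423.3, 0.0, 317.9], [0.0, 423.3, 205.2], [0.0, 0.0, 1.0]] [ 0.0947129  -0.92017106  0.5484631 ] [ 0.81559185  0.51849763 -0.14359951 -0.21295378] ['mtx', 'eye', 'orientation', 'shot']
driver [305. 197.] 0.69 [0.597 0.018 0.079]
driver_handle [304.4 197.8] 0.54 [0.597 0.02  0.076]
driver_handle [303.1 172.3] 0.47 [0.677 0.179 0.084]
driver_hole [303.2 211.3] 0.55 [ 0.492 -0.171  0.14 ]
tool_blo
[... 302 characters left out ...]
0.71284505  0.03299045 -0.03021626 -0.69989323] ['mtx', 'eye', 'orientation', 'shot']
driver [264. 181.] 0.7 [0.585 0.026 0.075]
driver [234.5 145.7] 0.47 [0.696 0.122 0.04 ]
driver_handle [333.5 255.8] 0.61 [ 0.369 -0.184  0.015]
driver_handle [263.2 176.7] 0.53 [0.597 0.029 0.078]
driver_hole [265.2 177.6] 0.86 [0.595 0.022 0.08 ]
tool_block [266.4 179.9] 0.85 [0.59  0.02  0.065]
nipple_2_top [330.  202.9] 0.97 [ 0.512 -0.166  0.216]
nipple_2_top [329.2 207.8] 0.17 [ 0.499 -0.164  0.211]
wheel [328.2 208.5] 0.77 [ 0.497 -0.162  0.212]
wheel [343.2 201.9] 0.35 [ 0.516 -0.202  0.201]
truing_stand [331.  208.6] 0.71 [ 0.497 -0.169  0.209]
truing_stand [329.4 207.9] 0.69 [ 0.499 -0.165  0.211]
```

View pics/a.png

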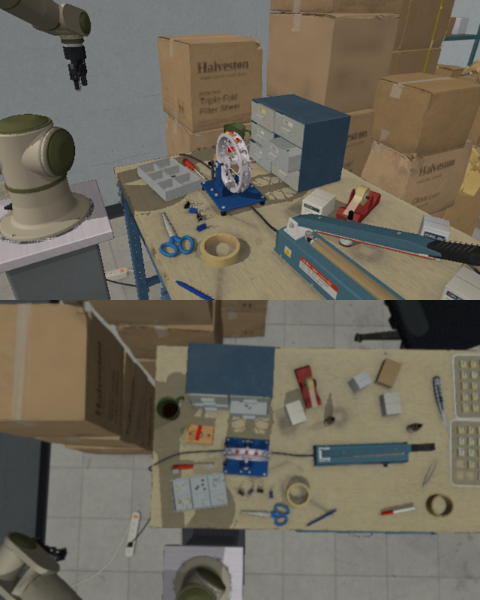

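The side view shows the wheel at about (235,165) in the halved picture. The top view shows the block with its red T at (264,178) and the stand at (328,208), with a blue drawer cabinet just beyond the block.

```bash
python3 - <<'E'
from h import *
p=read_camera("top"); save(p,"crop",(215,120,375,240),5)
o=outline_of(p,"nipple_2_top")
im=cv2.cvtColor(p["pixels"],cv2.COLOR_RGB2HSV)
red=((im[:,:,0]<8)|(im[:,:,0]>172))&(im[:,:,1]>150)&(im[:,:,2]>80)
n,l,st,c=cv2.connectedComponentsWithStats(red.astype(np.uint8))
for i in range(1,n):
    if st[i,4]>3 and 215<c[i][0]<375 and 120<c[i][1]<240:
        ys,xs=np.where(l==i); d=np.cov(xs,ys) if len(xs)>2 else 0
        print(st[i],c[i],np.round(world(p,*c[i]),3),"ang",0.5*np.degrees(np.arctan2(2*d[0,1],d[0,0]-d[1,1])))
for x in (220,240,265,290,320): print(x,[np.round(world(p,x,v)[[0,2]],2).tolist() for v in (130,145,155,165)])
E
```

```text
[261 168   8  19  88] [264.22727273 176.85227273] [0.597 0.025 0.078] ang -75.47422794602579
[315 202   2   3   5] [315.6 202.8] [ 0.512 -0.128  0.212] ang 71.56505117707799
[328 203   2   2   4] [328.5 203.5] [ 0.51  -0.162  0.218] ang 0.0
[341 204   2   2   4] [341.5 204.5] [ 0.508 -0.197  0.214] ang 0.0
[231 221  26   6 114] [244.07894737 222.8245614 ] [0.463 0.088 0.024] ang 0.41973744296996035
220 [[0.73, 0.1], [0.7, 0.04], [0.67, 0.04], [0.64, 0.0]]
240 [[0.73, 0.1], [0.71, 0.0], [0.67, -0.0], [0.64, -0.0]]
265 [[0.71, 0.2], [0.71, 0.0], [0.68, 0.0], [0.64, 0.0]]
290 [[0.71, 0.21], [0.7, 0.02], [0.68, -0.0], [0.65, -0.0]]
320 [[0.71, 0.22], [0.69, 0.09], [0.66, 0.09], [0.65, 0.0]]
```

View pics/crop.png

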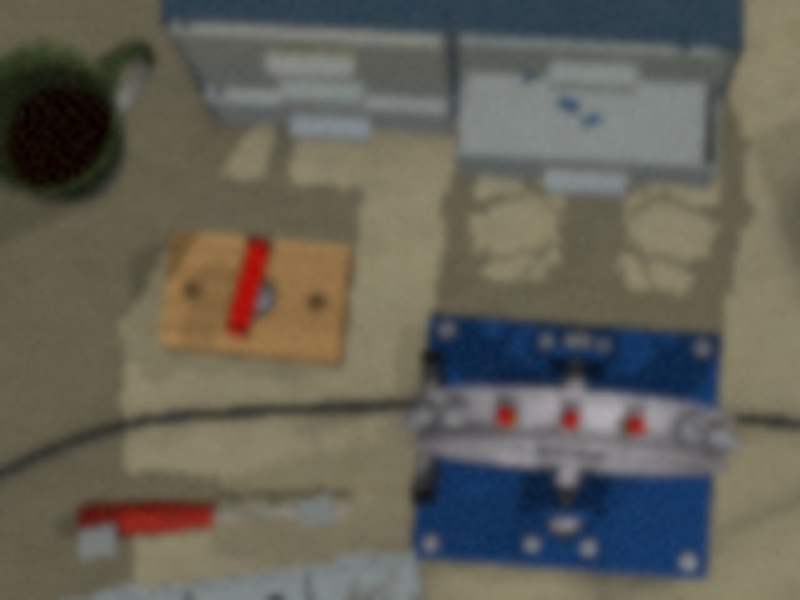

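The crop shows three red dabs at about (316,203), (328,203) and (341,204). The T bar is centred at (264,177), running nearly along x with a yaw of about -14°. I'll look at the nipples from close up with the wrist camera first.

```bash
cat >> h.py <<'E'
def to(pos,M=None):
    P,T=tcp(); M=T if M is None else M
    print("slide",np.round(1000*T.T@(np.array(pos)-P),1).tolist(),"ang",np.round(R.from_matrix(T.T@M).as_rotvec(degrees=True),2).tolist())
def tool(zaxis,xaxis):
    z=np.array(zaxis,float);z/=np.linalg.norm(z); x=np.array(xaxis,float); x-=z*(x@z); x/=np.linalg.norm(x)
    return np.stack([x,np.cross(z,x),z],1)
def wray(p,u,v):
    K=np.array(p["mtx"]); a=np.array([(u-K[0,2])/K[0,0],(v-K[1,2])/K[1,1]]); r=np.linalg.norm(a)
    d=np.array([*(a/r*np.sin(r)) if r>0 else (0,0),np.cos(r)]); return d*[1,-1,-1]
def wworld(p,P,T,u,v,h=None,z=None):
    "wrist pixel to world at height h or optical depth z"
    H=np.array(p["hand_eye"]); d=wray(p,u,v)
    e=P+T@H[:3,3]; w=T@H[:3,:3]@d
    if h is not None: return e+w*(h-e[2])/w[2]
    if z is None: z=np.median(p["z_map"][int(v)-1:int(v)+2,int(u)-1:int(u)+2])
    return e+w*z/(-d[2])
def wproj(p,P,T,X):
    H=np.array(p["hand_eye"]); c=H[:3,:3].T@(T.T@(np.array(X)-P)-H[:3,3]); c=c*[1,-1,-1]
    r=np.linalg.norm(c[:2]); th=np.arctan2(r,c[2]); K=np.array(p["mtx"])
    return K[[0,1],[0,1]]*c[:2]/r*th+K[[0,1],[2,2]]
E
python3 - <<'E'
from h import *
p=read_camera("wrist"); print(np.round(p["hand_eye"],3).tolist(),p["mtx"])
to([.51,-.162,.285],tool([0,0,-1],[-1,.0,0]))
E
```

```text
Traceback (most recent call last):
  File "h.py", line 29
    d=np.array([*(a/r*np.sin(r)) if r>0 else (0,0),np.cos(r)]); return d*[1,-1,-1]
                                 ^^
SyntaxError: invalid syntax
```

```bash
sed -i 's/d=np.array(\[\*(a\/r\*np.sin(r)) if r>0 else (0,0),np.cos(r)\])/r=max(r,1e-9); d=np.append(a\/r*np.sin(r),np.cos(r))/' h.py
python3 - <<'E'
from h import *
p=read_camera("wrist"); print(np.round(p["hand_eye"],3).tolist(),p["mtx"])
to([.51,-.162,.285],tool([0,0,-1],[-1,.0,0]))
E
```

```text
[[0.001, 0.949, 0.314, 0.08], [1.0, -0.001, 0.001, -0.0], [0.001, 0.314, -0.949, -0.144], [0.0, 0.0, 0.0, 1.0]] [[309.70691629   0.         319.16409416]
 [  0.         309.70691629 199.90997176]
 [  0.           0.           1.        ]]
slide [-534.5, -500.3, -53.7] ang [-0.0, -0.0, -20.27]
```

```bash
A='{"slide":[-595,-478,-69],"angular":[0,0,-20.3]}'; python3 -m creep '[{"slide":[-595,-478,-69],"angular":[0,0,-20.3]},{"slide":[-595,-478,-69],"angular":[0,0,-20.3]},{"slide":[-595,-478,-69],"angular":[0,0,-20.3]},{"slide":[-595,-478,-69],"angular":[0,0,-20.3]},{"slide":[-595,-478,-69],"angular":[0,0,-20.3]},{"slide":[-595,-478,-69],"angular":[0,0,-20.3]},{"slide":[-595,-478,-69],"angular":[0,0,-20.3]},{"slide":[-595,-478,-69],"angular":[0,0,-20.3]},{"slide":[-595,-478,-69],"angular":[0,0,-20.3]},{"slide":[-595,-478,-69],"angular":[0,0,-20.3]}]'
python3 - <<'E'
from h import *
to([.575,-.162,.30],tool([0,0,-1],[-1,.0,0]))
E
```

```text
time_s: 1.78
eef_pos: [0.389, 0.1467, 0.2681]
tcp_rot: [0.0, -0.0, 1.0, 0.0]
contact_force: [0.8, 0.2, 0.3]
width: 0.0855
grip_force: 0.0
slide [-185.8, -308.8, -31.8] ang [0.01, 0.05, 0.03]
```

```bash
python3 -m creep '[{"slide":[-186,-309,-32],"angular":[0,0,0]},{"slide":[-186,-309,-32],"angular":[0,0,0]},{"slide":[-186,-309,-32],"angular":[0,0,0]},{"slide":[-186,-309,-32],"angular":[0,0,0]},{"slide":[-186,-309,-32],"angular":[0,0,0]},{"slide":[-186,-309,-32],"angular":[0,0,0]},{"slide":[-186,-309,-32],"angular":[0,0,0]},{"slide":[-186,-309,-32],"angular":[0,0,0]},{"slide":[-186,-309,-32],"angular":[0,0,0]},{"slide":[-186,-309,-32],"angular":[0,0,0]}]'
python3 -m creep '[{"slide":[0,0,40],"angular":[0,0,0]},{"slide":[0,0,80],"angular":[0,0,0]},{"slide":[0,0,100],"angular":[0,0,0]},{"slide":[0,0,100],"angular":[0,0,0]},{"slide":[0,0,100],"angular":[0,0,0]}]'
python3 - <<'E'
from h import *
P,T=tcp();p=read_camera("wrist");print(P)
np.savez("n.npz",P=P,T=T,**{k:p[k] for k in("pixels","z_map","mtx","hand_eye")})
for n in landmark_of(p,"nipple_2_top")[:5]: print(n["uv"],n["conf"],np.round(wworld(p,P,T,*n["uv"]),4))
for n in landmark_of(p,"wheel")[:1]: print(n["uv"])
for X in ([.512,-.128,.212],[.51,-.162,.218],[.508,-.197,.214]): print(wproj(p,P,T,X))
c=wproj(p,P,T,[.51,-.162,.218]).astype(int)
save(p,"w1",(max(c[0]-100,0),max(c[1]-50,0),c[0]+100,c[1]+50),4)
E
```

```text
time_s: 2.62
eef_pos: [0.576, -0.1648, 0.2984]
tcp_rot: [-0.0, 0.002, 1.0, -0.0]
contact_force: [-0.8, 0.6, 0.1]
width: 0.0854
grip_force: 0.0
time_s: 3.03
eef_pos: [0.5746, -0.1599, 0.2]
tcp_rot: [-0.0, -0.0, 1.0, 0.0]
contact_force: [1.1, -0.6, 1.8]
width: 0.0857
grip_force: 0.0
[ 0.57459677 -0.15992959  0.19998791]
[309.2, 144.1] 0.97 [ 0.5122 -0.1647  0.2201]
[311.8, 124.2]
[394.30501447 142.35332793]
[315.99843332 138.12885275]
[234.58689032 133.85640068]
```

View pics/w1.png

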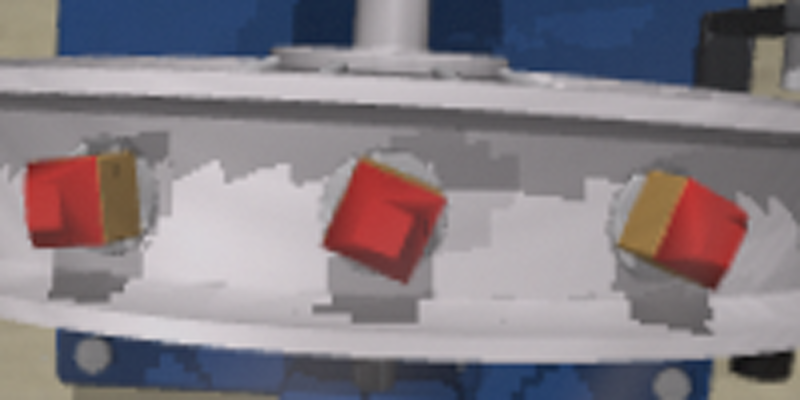

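The wrist view shows all three square heads clearly: nipple 3 at crop (80,200), nipple 2 at (385,220) and nipple 1 at (685,230). I'll fit the red tapered tips to get the wheel pose and the yaw of each square.

```bash
cat > fit.py <<'E'
from h import *
from scipy.optimize import minimize
def red(px):
    im=cv2.cvtColor(px,cv2.COLOR_RGB2HSV).astype(int)
    return (((im[:,:,0]<7)|(im[:,:,0]>172))&(im[:,:,1]>130)&(im[:,:,2]>70)).astype(np.float32)
def frames(c,yaw,lean):
    ax=np.array([np.cos(yaw),np.sin(yaw),0]); ly=np.array([-np.sin(yaw),np.cos(yaw),0]); out=[]
    for k in (1,0,-1):
        a=lean+k*np.radians(22.5); z=np.cos(a)*np.array([0,0,1])+np.sin(a)*ly
        out.append((np.array(c)+.097*z,np.stack([ax,np.cross(z,ax),z],1)))
    return out
def hull(p,P,T,f,psi):
    t,F=f; pts=[]
    for hw,dz in ((.0025,0),(.005,-.004)):
        for k in range(4):
            a=psi+np.pi/4+k*np.pi/2; pts.append(wproj(p,P,T,t+F@np.array([hw*2**.5*np.cos(a),hw*2**.5*np.sin(a),dz])))
    return cv2.convexHull(np.array(pts,np.float32))
if __name__=="__main__":
    p=dict(np.load("n.npz")); P,T=p["P"],p["T"]
    x0,y0,x1,y1=200,100,430,190; S=6
    m=red(p["pixels"])[y0:y1,x0:x1]
    M=cv2.resize(m,None,fx=S,fy=S,interpolation=cv2.INTER_LINEAR); M=(M>.5).astype(np.uint8)
    def cost(v):
        im=np.zeros_like(M)
        for f,psi in zip(frames(v[:3]/1000,*np.radians(v[3:5])),np.radians(v[5:8])):
            h=(hull(p,P,T,f,psi).reshape(-1,2)+.5-[x0,y0])*S
            cv2.fillConvexPoly(im,np.round(h*16).astype(np.int32),1,shift=4)
        return (im!=M).sum()/S/S+.5*((v[2]-122)/1.5)**2
    best=None
    for dp in (0,1):
      for s in (0,15,-15):
        v=np.array([511,-163,122,-3,0,-25+s,-25+s,-25+s]) if dp==0 else np.array([511,-163,122,-3,0,25+s,25+s,25+s])
        sim=np.vstack([v]+[v+np.eye(8)[i]*[4,4,3,4,4,20,20,20] for i in range(8)])
        r=minimize(cost,v,method="Nelder-Mead",options=dict(initial_simplex=sim,maxiter=1500,maxfev=1500))
        r=minimize(cost,r.x,method="Nelder-Mead",options=dict(initial_simplex=np.vstack([r.x]+[r.x+np.eye(8)[i]*[1,1,1,2,2,8,8,8] for i in range(8)]),maxfev=1500))
        print(round(r.fun,1),np.round(r.x,1).tolist())
        if best is None or r.fun<best.fun: best=r
    np.save("fit.npy",best.x); print("area",M.sum()/S/S)
    for f,F in frames(best.x[:3]/1000,*np.radians(best.x[3:5])): print(np.round(f,4),np.round(F[:,2],3))
E
python3 fit.py
```

```text
236.7 [512.2, -164.8, 122.5, -2.8, 0.0, -21.3, -24.2, 7.3]
250.9 [512.2, -163.5, 123.1, -3.0, -0.8, -18.8, -22.7, 6.5]
229.1 [512.2, -166.3, 122.2, -3.1, 1.1, -22.9, -22.5, -83.2]
253.8 [512.2, -163.4, 122.5, -3.0, -0.9, 69.6, 66.3, 6.1]
247.2 [512.2, -163.7, 122.5, -2.8, -0.8, 66.2, 66.0, 7.5]
250.1 [512.3, -163.5, 122.4, -2.9, -0.8, 67.4, -24.5, 7.8]
area 1174.0
[ 0.5143 -0.1275  0.2111] [0.021 0.399 0.917]
[ 0.5123 -0.1645  0.2192] [0.001 0.018 1.   ]
[ 0.5103 -0.2017  0.2125] [-0.02  -0.365  0.931]
```

```bash
python3 - <<'E'
from fit import *
p=dict(np.load("n.npz")); P,T=p["P"],p["T"]
im=cv2.resize(p["pixels"][88:188,215:415][:,:,::-1],None,fx=4,fy=4,interpolation=cv2.INTER_NEAREST)
im2=np.repeat((red(p["pixels"])*255).astype(np.uint8)[88:188,215:415,None],3,2).repeat(4,0).repeat(4,1)
im=np.vstack([im[60:320],im2[60:320]])
v=np.load("fit.npy")
for w,col in ((v,(0,255,0)),([512.2,-163.5,122.5,-2.9,-.8,-21,-24,7],(255,0,0))):
  for f,psi in zip(frames(np.array(w[:3])/1000,*np.radians(w[3:5])),np.radians(w[5:8])):
    h=(hull(p,P,T,f,psi).reshape(-1,2)+.5-[215,88])*4
    for o in (60,-200): cv2.polylines(im,[np.round(h-[0,o]).astype(np.int32)],True,col,1)
cv2.imwrite("pics/ov.png",im)
E
```

```text
(no output)
```

View pics/ov.png

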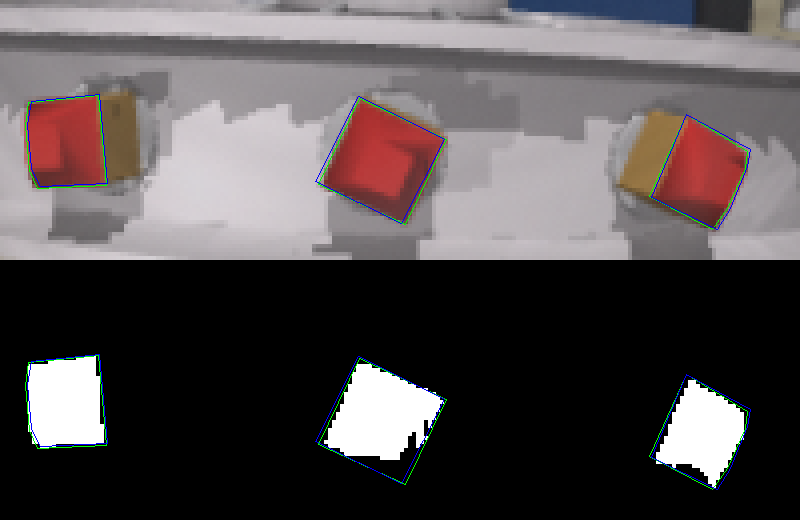

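The overlay fits well: the squares stand at about -22°, -24° and 7°, and the wheel leans about 0°. Now for the driver.

```bash
python3 -m creep '[{"slide":[0,0,-41],"angular":[0,0,0]},{"slide":[-5,20,-70],"angular":[0,0,4]},{"slide":[-10,60,-70],"angular":[0,0,10]},{"slide":[-15,100,-70],"angular":[0,0,14.5]},{"slide":[-22,140,-70],"angular":[0,0,14.5]},{"slide":[-22,175,-40],"angular":[0,0,14.5]},{"slide":[-22,187,0],"angular":[0,0,14.5]},{"slide":[-22,187,40],"angular":[0,0,14.5]},{"slide":[-22,187,40],"angular":[0,0,14.5]},{"slide":[-22,187,40],"angular":[0,0,14.5]}]'
python3 - <<'E'
from h import *
import fit
P,T=tcp();p=read_camera("wrist");print(P)
for t in("driver_handle","driver_hole"):
  for n in landmark_of(p,t)[:2]: print(t,n["uv"],n["conf"],np.round(wworld(p,P,T,*n["uv"],h=.077 if "dle" in t else .034),4))
u,v=wproj(p,P,T,[.597,.025,.077]).astype(int); print(u,v)
save(p,"w2")
m=fit.red(p["pixels"]); n,l,st,c=cv2.connectedComponentsWithStats(m.astype(np.uint8))
i=l[v,u] or 1+np.argmax(st[1:,4]); print(st[i])
ys,xs=np.where(l==i); W=np.array([wworld(p,P,T,a,b,h=.077) for a,b in zip(xs,ys)])[:,:2]
rr=cv2.minAreaRect((W*1000).astype(np.float32)); print(rr); b=cv2.boxPoints(rr)
for k in range(4): d=b[k]-b[k-1]; print(np.linalg.norm(d),np.degrees(np.arctan2(d[1],d[0])))
E
```

```text
time_s: 4.02
eef_pos: [0.5965, 0.0267, 0.1601]
tcp_rot: [-0.001, 0.126, 0.992, -0.0]
contact_force: [0.2, -0.0, 1.2]
width: 0.0855
grip_force: 0.0
[0.59646058 0.02674281 0.16009351]
driver_handle [319.1, 210.2] 0.84 [0.5999 0.0252 0.077 ]
driver_hole [316.9, 193.0] 0.92 [0.5985 0.0234 0.034 ]
317 206
[ 308  170   19   74 1209]
((597.8582763671875, 24.19411849975586), (13.694477081298828, 60.583892822265625), 75.99034881591797)
13.694464 -104.00946
60.58393 -14.0096445
13.694465 75.99054
60.58393 165.99036
```

View pics/w2.png

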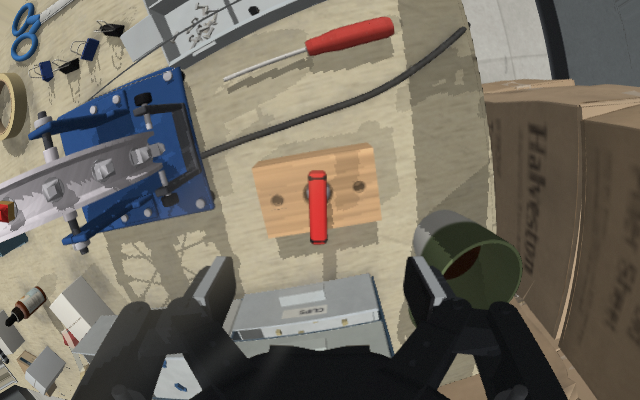

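The handle is at (318,207), between the open fingers, with the mug clear to the right. Going down to grasp.

```bash
python3 - <<'E'
from h import *
a=np.radians(166); to([.598,.0242,.051],tool([0,0,-1],[np.cos(a),np.sin(a),0]))
E
```

```text
slide [0.3, -1.7, 112.2] ang [0.03, 0.32, -0.53]
```

```bash
python3 -m creep '[{"slide":[0,-2,35],"angular":[0,0,-0.5]},{"slide":[0,-2,70],"angular":[0,0,-0.5]},{"slide":[0,-2,95],"angular":[0,0,-0.5]},{"slide":[0,-2,109],"angular":[0,0,-0.5]},{"slide":[0,-2,109],"angular":[0,0,-0.5]},{"slide":[0,-2,109],"angular":[0,0,-0.5]}]'
python3 -m creep '[{"slide":[0,0,0],"angular":[0,0,0]},{"slide":[0,0,0],"angular":[0,0,0]},{"slide":[0,0,0],"angular":[0,0,0]},{"slide":[0,0,0],"angular":[0,0,0]},{"slide":[0,0,0],"angular":[0,0,0]},{"slide":[0,0,0],"angular":[0,0,0]},{"slide":[0,0,0],"angular":[0,0,0]},{"slide":[0,0,0],"angular":[0,0,0]}]' 1
python3 -c "
from h import *
for i in range(4): print(tcp()[0].round(4)); read_camera('top')
print(sense()['ft_torque'],sense()['qpos'])"
```

```text
time_s: 4.67
eef_pos: [0.5972, 0.0242, 0.0526]
tcp_rot: [0.001, 0.122, 0.993, -0.0]
contact_force: [0.7, -0.8, 0.2]
width: 0.0856
grip_force: 0.0
time_s: 5.33
eef_pos: [0.5963, 0.0249, 0.051]
tcp_rot: [0.0, 0.122, 0.993, 0.0]
contact_force: [0.1, -0.0, 3.8]
width: 0.0132
grip_force: 58.6
[0.5963 0.0249 0.051 ]
[0.5963 0.0249 0.051 ]
[0.5963 0.0249 0.051 ]
[0.5963 0.0248 0.051 ]
[0.0778107  0.07289197 0.00386775] [-1.54502284e-01  6.56637592e-01  1.46928237e+00  4.36203506e-05
  1.01504025e+00 -1.48146657e+00]
```

```bash
cat >> fit.py <<'E'
TOPS=np.array([[.5143,-.1275,.2113],[.5123,-.1645,.2192],[.5103,-.2017,.2120]])
def nip(i,s,th,off=-.0018,lean=0,yaw=-3):
    F=frames([0,0,0],np.radians(yaw),np.radians(lean))[i-1][1]; a=np.radians(th)
    M=tool(-F[:,2],F@[np.cos(a),np.sin(a),0]); pos=TOPS[i-1]+F[:,2]*(s+.045)-M@[off,0,0]
    to(pos,M); return pos,M
E
python3 - <<'E'
from fit import *
print(nip(1,.020,158))
E
python3 -m creep '[{"slide":[0,0,-12],"angular":[0,0,0]},{"slide":[0,0,-30],"angular":[0,0,0]},{"slide":[0,0,-60],"angular":[0,0,0]},{"slide":[0,0,-100],"angular":[0,0,0]},{"slide":[0,0,-140],"angular":[0,0,0]},{"slide":[0,0,-180],"angular":[0,0,0]},{"slide":[0,0,-220],"angular":[0,0,0]},{"slide":[0,0,-250],"angular":[0,0,0]},{"slide":[0,0,-250],"angular":[0,0,0]},{"slide":[0,0,-250],"angular":[0,0,0]}]'
python3 - <<'E'
from fit import *
nip(1,.020,158);s=sense();print(s["qpos"],s["contact_force"],s["ft_torque"])
E
```

```text
slide [49.1, -142.9, -220.2] ang [21.62, -6.36, 10.88]
(array([ 0.51396779, -0.10195021,  0.27109413]), array([[-0.90780016,  0.41892451, -0.0200281 ],
       [ 0.39414211,  0.83582684, -0.38215898],
       [-0.14335574, -0.3548179 , -0.92387953]]))
time_s: 6.37
eef_pos: [0.5961, 0.0248, 0.3022]
tcp_rot: [0.001, 0.122, 0.993, -0.0]
contact_force: [0.3, 0.1, -1.4]
width: 0.0129
grip_force: 58.5
slide [49.2, -142.9, 31.0] ang [21.63, -6.24, 10.86]
[-1.54550513e-01  4.40632234e-01  1.13461684e+00 -5.07283229e-05
  1.56360969e+00 -1.48149983e+00] [ 0.29512328  0.1367345  -1.35826002] [-0.04053155  0.02320592 -0.03450388]
```

```bash
python3 -m creep '[{"slide":[10,-30,0],"angular":[4,-1,2]},{"slide":[20,-65,0],"angular":[9,-3,4]},{"slide":[35,-100,0],"angular":[14,-4,7]},{"slide":[45,-130,5],"angular":[19,-5.5,9.5]},{"slide":[49.2,-142.9,20],"angular":[21.6,-6.3,10.9]},{"slide":[49.2,-142.9,31],"angular":[21.6,-6.3,10.9]},{"slide":[49.2,-142.9,31],"angular":[21.6,-6.3,10.9]},{"slide":[49.2,-142.9,31],"angular":[21.6,-6.3,10.9]}]'
python3 - <<'E'
from fit import *
nip(1,.0,158);s=sense();print(s["qpos"],s["contact_force"],s["ft_torque"])
P,T=tcp();p=read_camera("wrist");save(p,"w3",(120,80,520,380),2)
print(landmark_of(p,"driver")[:1],wproj(p,P,T,P+T@[-.0018,0,.045]),[wproj(p,P,T,t) for t in TOPS])
E
```

```text
time_s: 7.03
eef_pos: [0.5139, -0.1014, 0.2687]
tcp_rot: [0.03, 0.212, 0.958, -0.191]
contact_force: [0.7, -1.3, -0.5]
width: 0.0127
grip_force: 58.6
slide [-0.6, -1.3, 18.0] ang [0.07, -0.23, 0.1]
[-0.23426712  0.28854007  1.48229172 -0.3970222   1.32018048 -1.28004631] [ 0.6676979 -1.2599133 -0.4929432] [ 0.25546262 -0.01426532  0.01453466]
[{'uv': [319.3, 227.8], 'conf': 0.79}] [320.27973141 226.82411924] [array([318.32437527, 217.95928863]), array([272.83299412, 231.42371109]), array([242.97810047, 233.65725713])]
```

View pics/w3.png

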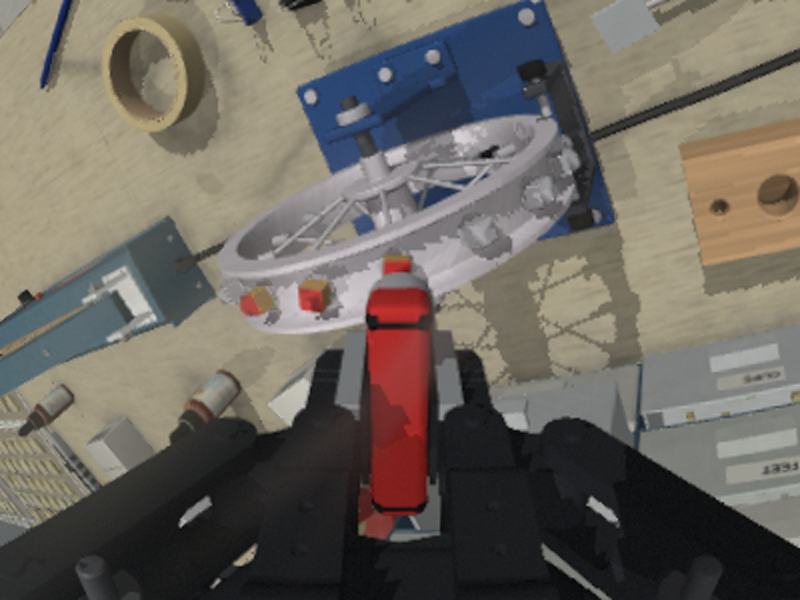

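Nipple 1's red tip shows just ahead of the sleeve at crop (397,265), in line with it. Lowering gently.

```bash
python3 -m creep '[{"slide":[0,0,6],"angular":[0,0,0]},{"slide":[0,0,12],"angular":[0,0,0]},{"slide":[0,0,17],"angular":[0,0,0]},{"slide":[0,0,20],"angular":[0,0,0]},{"slide":[0,0,20],"angular":[0,0,0]}]'
python3 -c "
from fit import *
nip(1,-.013,158); print(sense()['contact_force'],sense()['ft_torque'])"
python3 -m creep '[{"slide":[0,0,2],"angular":[0,0,0]},{"slide":[0,0,4],"angular":[0,0,0]},{"slide":[0,0,6],"angular":[0,0,0]},{"slide":[0,0,6],"angular":[0,0,0]}]'
python3 -c "
from fit import *
nip(1,-.013,158); print(sense()['contact_force'],sense()['ft_torque'])"
```

```text
time_s: 7.55
eef_pos: [0.5131, -0.1098, 0.2503]
tcp_rot: [0.031, 0.212, 0.958, -0.192]
contact_force: [-0.2, 0.1, -1.4]
width: 0.0131
grip_force: 58.6
slide [-0.7, -0.5, 10.8] ang [-0.01, -0.18, 0.02]
[-0.21136567  0.10428422 -1.3520186 ] [ 0.22443708 -0.00257062 -0.02016382]
time_s: 7.88
eef_pos: [0.5128, -0.1118, 0.2451]
tcp_rot: [0.031, 0.212, 0.958, -0.192]
contact_force: [-2.0, -0.2, -1.7]
width: 0.0126
grip_force: 58.6
slide [-0.9, -0.5, 5.2] ang [-0.01, -0.18, 0.02]
[-1.98312757 -0.21880002 -1.72480886] [ 0.35952646  0.35986704 -0.20032599]
```

```bash
python3 -m creep '[{"slide":[-0.4,0,1.5],"angular":[0,0,0]},{"slide":[-0.4,0,3],"angular":[0,0,0]},{"slide":[-0.4,0,4.5],"angular":[0,0,0]},{"slide":[-0.4,0,4.5],"angular":[0,0,0]}]'
python3 -c "
from fit import *
nip(1,-.013,158); print(sense()['contact_force'],sense()['ft_torque'])"
python3 -m creep '[{"slide":[0,0,1],"angular":[0,0,0]},{"slide":[0,0,2],"angular":[0,0,0]},{"slide":[0,0,2],"angular":[0,0,0]}]'
python3 -c "
from fit import *
nip(1,-.013,158); print(sense()['contact_force'],sense()['ft_torque'])"
```

```text
time_s: 8.22
eef_pos: [0.513, -0.1136, 0.2411]
tcp_rot: [0.031, 0.212, 0.958, -0.192]
contact_force: [-4.7, 1.9, -0.6]
width: 0.0134
grip_force: 58.8
slide [-0.5, -0.5, 0.8] ang [-0.01, -0.18, 0.02]
[-4.67835508  1.85618024 -0.5593013 ] [ 0.58770752  0.81588961 -0.42011804]
time_s: 8.47
eef_pos: [0.5132, -0.1141, 0.2403]
tcp_rot: [0.031, 0.213, 0.958, -0.192]
contact_force: [-5.8, 5.6, 7.0]
width: 0.013
grip_force: 59.9
slide [-0.3, -0.5, -0.1] ang [0.01, -0.11, -0.01]
[-5.80830974  5.62654579  6.95781516] [ 0.83641359  1.24429275 -0.4841416 ]
```

Seated at full depth. I'll ease the side load, then turn while watching the moment.

```bash
python3 -m creep '[{"slide":[0.8,0,-0.5],"angular":[0,0,0]},{"slide":[0.8,0,-0.5],"angular":[0,0,0]}]'
cat > st.py <<'E'
from fit import *
import sys
i=int(sys.argv[1]); s=sense(); P,T=tcp(); F=frames([0,0,0],np.radians(-3),0)[i-1][1]
print("F tool",(T.T@s["contact_force"]).round(1),"M tool",(T.T@s["ft_torque"]).round(3),"theta",round(np.degrees(np.arctan2(*(F.T@T[:,0])[[1,0]])),1),"s_mm",round(1000*((P+T@[-.0018,0,.045]-TOPS[i-1])@F[:,2]),1),"q6",round(s["qpos"][5],2))
E
python3 st.py 1
python3 -m creep '[{"slide":[0.8,0,-0.5],"angular":[0,0,4]},{"slide":[0.8,0,-0.5],"angular":[0,0,4]}]' >/dev/null; python3 st.py 1
python3 -m creep '[{"slide":[0,0,0],"angular":[0,0,4]},{"slide":[0,0,0],"angular":[0,0,4]}]' >/dev/null; python3 st.py 1
python3 -m creep '[{"slide":[0,0,0],"angular":[0,0,4]},{"slide":[0,0,0],"angular":[0,0,4]}]' >/dev/null; python3 st.py 1
```

```text
time_s: 8.63
eef_pos: [0.5128, -0.1139, 0.2402]
tcp_rot: [0.032, 0.212, 0.958, -0.192]
contact_force: [-3.0, 2.9, 2.4]
width: 0.0131
grip_force: 59.1
F tool [ 3.5  0.3 -3.2] M tool [-0.203  0.877  0.017] theta 158.0 s_mm -13.1 q6 -1.27
F tool [ 1.7 -0.7  0.7] M tool [-0.155  0.345 -0.023] theta 153.9 s_mm -12.9 q6 -1.2
F tool [2.2 0.4 0.3] M tool [-0.07   0.471 -0.012] theta 150.0 s_mm -13.0 q6 -1.13
F tool [ 2.2 -0.   0.1] M tool [-0.148  0.566 -0.01 ] theta 146.0 s_mm -12.9 q6 -1.06
```

```bash

python3 -m creep '[{"slide":[0,0,0],"angular":[0,0,5]},{"slide":[0,0,0],"angular":[0,0,10]},{"slide":[0,0,0],"angular":[0,0,10]}]' ; python3 st.py 1
python3 -m creep '[{"slide":[0,0,0],"angular":[0,0,5]},{"slide":[0,0,0],"angular":[0,0,10]},{"slide":[0,0,0],"angular":[0,0,10]}]'; python3 st.py 1
python3 - <<'E'
from fit import *
P,T=tcp();p=read_camera("wrist");u,v=wproj(p,P,T,P+T@[-.0018,0,.045]).astype(int)
save(p,"w4",(120,100,520,380),2); print(u,v)
E
```

```text
time_s: 9.38
eef_pos: [0.5122, -0.1133, 0.2402]
tcp_rot: [0.068, 0.391, 0.9, -0.182]
contact_force: [-1.2, 2.4, -0.8]
width: 0.0127
grip_force: 58.6
F tool [ 2.7  0.8 -0.2] M tool [-0.422  0.621 -0.   ] theta 136.0 s_mm -12.9 q6 -0.89
time_s: 9.63
eef_pos: [0.5123, -0.1132, 0.2401]
tcp_rot: [0.083, 0.467, 0.863, -0.176]
contact_force: [0.5, 3.2, -2.5]
width: 0.0133
grip_force: 58.6
F tool [3.  2.6 1.1] M tool [-0.624  0.718 -0.007] theta 126.1 s_mm -12.9 q6 -0.71
319 226
```

View pics/w4.png

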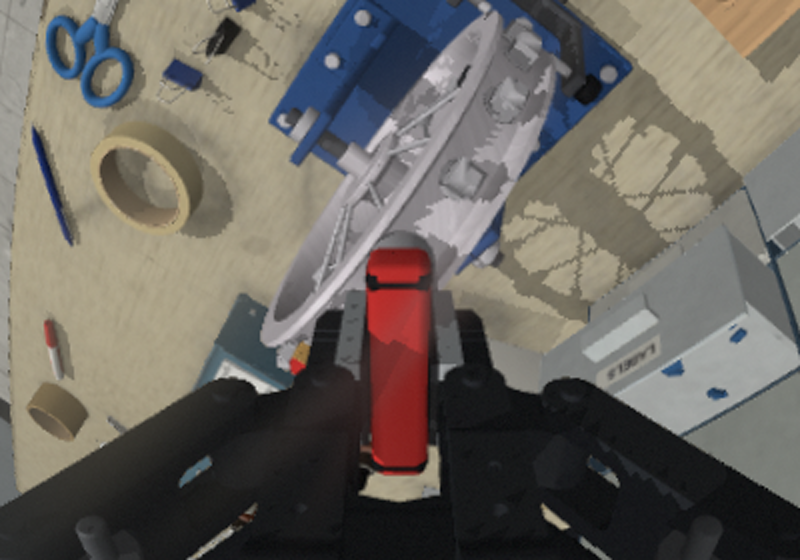

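The bar is still aligned with the hand and the sleeve is at full depth, so the nipple is turning with it. I'll finish the turn, keeping the rotation about the driver's axis.

```bash
python3 -c "
from fit import *
for t in (126,100,80,62): nip(1,-.0128,t)"
```

```text
slide [-1.5, 1.0, -0.1] ang [0.0, -0.09, 0.33]
slide [-1.7, 1.8, -0.1] ang [-0.02, -0.09, 26.33]
slide [-2.1, 2.3, -0.1] ang [-0.03, -0.09, 46.33]
slide [-2.5, 2.6, -0.1] ang [-0.05, -0.09, 64.33]
```

```bash

python3 -m creep '[{"slide":[0.4,1.2,0],"angular":[0,0,5]},{"slide":[0.4,1.5,0],"angular":[0,0,12]},{"slide":[0.3,1.9,0],"angular":[0,0,19]},{"slide":[0.2,2.4,0],"angular":[0,0,26]},{"slide":[0.2,2.4,0],"angular":[0,0,26]}]' ; python3 st.py 1
python3 -m creep '[{"slide":[0,0.5,0],"angular":[0,0,7]},{"slide":[0,1,0],"angular":[0,0,14]},{"slide":[-0.3,1.2,0],"angular":[0,0,20]},{"slide":[-0.3,1.2,0],"angular":[0,0,20]}]'; python3 st.py 1
```

```text
time_s: 10.1
eef_pos: [0.5138, -0.1123, 0.2397]
tcp_rot: [0.12, 0.65, 0.735, -0.153]
contact_force: [-2.4, 0.2, -0.2]
width: 0.0125
grip_force: 58.7
F tool [ 0.6 -2.3  0.2] M tool [0.295 0.504 0.038] theta 100.1 s_mm -13.0 q6 -0.26
time_s: 10.43
eef_pos: [0.5148, -0.1123, 0.2397]
tcp_rot: [0.145, 0.767, 0.612, -0.13]
contact_force: [-3.4, 2.0, 0.0]
width: 0.0128
grip_force: 58.7
F tool [ 1.1 -3.7 -0.7] M tool [ 0.745  0.389 -0.018] theta 80.2 s_mm -13.0 q6 0.09
```

```bash

python3 -m creep '[{"slide":[0,-1,0],"angular":[0,0,6]},{"slide":[0,-1,0],"angular":[0,0,12]},{"slide":[0,-0.8,0],"angular":[0,0,18.2]},{"slide":[0,-0.8,0],"angular":[0,0,18.2]}]' ; python3 st.py 1
python3 -m creep '[{"slide":[0,0,0],"angular":[0,0,-6]},{"slide":[0,0,0],"angular":[0,0,-6]},{"slide":[0,0,-3],"angular":[0,0,-6]},{"slide":[0,0,-8],"angular":[0,0,-6]},{"slide":[0,0,-16],"angular":[0,0,-6]},{"slide":[0,0,-30],"angular":[0,0,-6]},{"slide":[0,0,-60],"angular":[0,0,-6]},{"slide":[0,0,-60],"angular":[0,0,-6]}]'; python3 st.py 1
python3 - <<'E'
from fit import *
P,T=tcp();p=read_camera("wrist");print([wproj(p,P,T,t).round() for t in TOPS])
E
```

```text
time_s: 10.77
eef_pos: [0.5148, -0.1123, 0.2397]
tcp_rot: [0.164, 0.853, 0.483, -0.105]
contact_force: [0.8, -0.7, -2.6]
width: 0.0127
grip_force: 58.5
F tool [0.8 0.6 2.7] M tool [-0.096  0.582 -0.018] theta 62.1 s_mm -12.9 q6 0.41
time_s: 11.43
eef_pos: [0.517, -0.0881, 0.3008]
tcp_rot: [0.161, 0.828, 0.525, -0.111]
contact_force: [0.2, 0.1, 0.2]
width: 0.013
grip_force: 58.9
F tool [ 0.1  0.2 -0.2] M tool [0.062 0.155 0.036] theta 67.7 s_mm 52.8 q6 0.29
[array([317., 203.]), array([333., 237.]), array([344., 255.])]
```

```bash
sed -i 's/^TOPS=.*/TOPS=np.array([[.5131,-.1267,.2111],[.5111,-.1637,.2192],[.5091,-.2009,.2122]])/' fit.py; python3 -c "
from fit import *
nip(2,.030,156)"
```

```text
slide [-63.5, 22.4, 32.4] ang [-9.04, 23.19, -86.94]
```

```bash

python3 -m creep '[{"slide":[-63.5,22.4,32.4],"angular":[-9.04,23.19,-86.94]},{"slide":[-63.5,22.4,32.4],"angular":[-9.04,23.19,-86.94]},{"slide":[-63.5,22.4,32.4],"angular":[-9.04,23.19,-86.94]},{"slide":[-63.5,22.4,32.4],"angular":[-9.04,23.19,-86.94]},{"slide":[-63.5,22.4,32.4],"angular":[-9.04,23.19,-86.94]},{"slide":[-63.5,22.4,32.4],"angular":[-9.04,23.19,-86.94]},{"slide":[-63.5,22.4,32.4],"angular":[-9.04,23.19,-86.94]},{"slide":[-63.5,22.4,32.4],"angular":[-9.04,23.19,-86.94]},{"slide":[-63.5,22.4,32.4],"angular":[-9.04,23.19,-86.94]},{"slide":[-63.5,22.4,32.4],"angular":[-9.04,23.19,-86.94]}]' 
python3 -c "
from fit import *
nip(2,.030,156)"
```

```text
time_s: 12.32
eef_pos: [0.5081, -0.1636, 0.2907]
tcp_rot: [0.037, 0.397, 0.916, -0.029]
contact_force: [0.7, 0.3, -1.1]
width: 0.0137
grip_force: 58.8
slide [-0.7, 1.4, -3.5] ang [-2.2, 4.94, -19.88]
```

```bash

python3 -m creep '[{"slide":[-0.7,1.4,-3.5],"angular":[-2.2,4.9,-19.9]},{"slide":[-0.7,1.4,-3.5],"angular":[-2.2,4.9,-19.9]},{"slide":[-0.7,1.4,-3.5],"angular":[-2.2,4.9,-19.9]},{"slide":[-0.7,1.4,-3.5],"angular":[-2.2,4.9,-19.9]},{"slide":[-0.7,1.4,-3.5],"angular":[-2.2,4.9,-19.9]}]' 
cat > chk.py <<'E'
from fit import *
import sys
P,T=tcp();p=read_camera("wrist"); name=sys.argv[1]
cs=[wproj(p,P,T,t) for t in TOPS]; print([c.round() for c in cs])
np.savez(name+".npz",P=P,T=T,**{k:p[k] for k in("pixels","z_map","mtx","hand_eye")})
m=(red(p["pixels"])>0); F3=frames([0,0,0],np.radians(-3),0)
im0=cv2.cvtColor(p["pixels"],cv2.COLOR_RGB2HSV).astype(int)
m=(((im0[:,:,0]<12)|(im0[:,:,0]>168))&(im0[:,:,1]>100)&(im0[:,:,2]>50))
S=8; tiles=[]
for k in [int(a)-1 for a in sys.argv[2:]]:
    u,v=cs[k].round().astype(int); x0,y0=u-16,v-16
    M=(cv2.resize(m[y0:y0+32,x0:x0+32].astype(np.float32),None,fx=S,fy=S)>.5).astype(np.uint8)
    def poly(v): 
        F=F3[k][1]; t=TOPS[k]+F@[v[0]/1000,v[1]/1000,0]
        return (hull(p,P,T,(t,F),np.radians(v[2])).reshape(-1,2)+.5-[x0,y0])*S
    def cost(v):
        im=np.zeros_like(M); cv2.fillConvexPoly(im,np.round(poly(v)*16).astype(np.int32),1,shift=4); return (im!=M).sum()/S/S
    rs=[minimize(cost,[0,0,a],method="Nelder-Mead",options=dict(initial_simplex=[[0,0,a],[2,0,a],[0,2,a],[0,0,a+15]])) for a in (-45,-25,-5,15,35)]
    r=min(rs,key=lambda r:r.fun); print(k+1,"psi",r.x[2].round(1),"off",r.x[:2].round(1),"cost",round(r.fun,1),"area",round(M.sum()/64))
    t=cv2.resize(p["pixels"][y0:y0+32,x0:x0+32][:,:,::-1],None,fx=S,fy=S,interpolation=cv2.INTER_NEAREST)
    cv2.polylines(t,[np.round(poly(r.x)).astype(np.int32)],True,(0,255,0)); tiles.append(t)
cv2.imwrite("pics/%s.png"%name,np.hstack(tiles))
E
python3 st.py 2; python3 chk.py c1 1 2 3
```

```text
time_s: 12.73
eef_pos: [0.5097, -0.163, 0.294]
tcp_rot: [0.001, 0.238, 0.971, -0.001]
contact_force: [-0.4, -0.1, -1.2]
width: 0.0128
grip_force: 58.8
F tool [ 0.3 -0.2  1.2] M tool [ 0.014 -0.024 -0.025] theta 155.5 s_mm 29.8 q6 -1.62
[array([364., 188.]), array([320., 211.]), array([277., 226.])]
1 psi -15.5 off [ 0.8 -1.1] cost 14.9 area 135
2 psi -24.4 off [ 1.1 -0.4] cost 92.2 area 216
3 psi 5.4 off [ 1.5 -1. ] cost 9.3 area 121
```

View pics/c1.png

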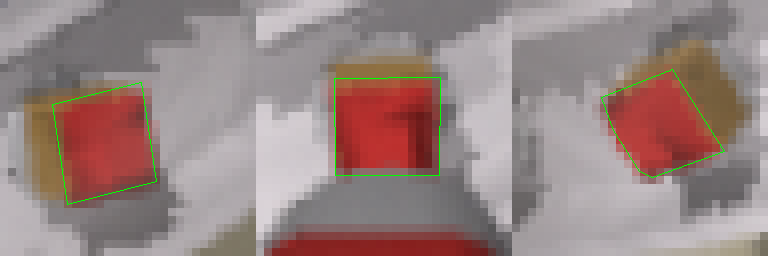

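Nipple 2 lines up with the sleeve, and nipple 1 seems a few degrees short of the full quarter turn. I'll refit the first picture the same way for a fair comparison.

```bash
python3 - <<'E'
from fit import *
from scipy.ndimage import map_coordinates
# gradient-based: red-ness edge using colour index a=R-G-ish soft mask
F3=frames([0,0,0],np.radians(-3),0)
for nm in("n","c1"):
    p=dict(np.load(nm+".npz")); P,T=p["P"],p["T"]; px=p["pixels"].astype(float)
    hue=(px[:,:,0]-np.maximum(px[:,:,1],px[:,:,2]))/(px[:,:,0]+1)   # red vs brass/gray
    for k in (0,1,2):
        if nm=="c1" and k==1: continue
        u,v=wproj(p,P,T,TOPS[k]).round().astype(int); x0,y0=u-18,v-18; S=8
        for thr in (.42,.5):
            M=(cv2.resize(hue[y0:y0+36,x0:x0+36],None,fx=S,fy=S)>thr).astype(np.uint8)
            n,l,st,c=cv2.connectedComponentsWithStats(M); M=(l==1+np.argmax(st[1:,4])).astype(np.uint8)
            h=cv2.convexHull(cv2.findContours(M,0,2)[0][0]); 
            def poly(v):
                F=F3[k][1]; t=TOPS[k]+F@[v[0]/1000,v[1]/1000,v[3]/1000]
                return (hull(p,P,T,(t,F),np.radians(v[2])).reshape(-1,2)+.5-[x0,y0])*S
            H=np.zeros_like(M); cv2.fillConvexPoly(H,h,1)
            def cost(v):
                im=np.zeros_like(M); cv2.fillConvexPoly(im,np.round(poly(v)*16).astype(np.int32),1,shift=4); return (im!=H).sum()/64+.1*(v[3]/2)**2
            r=min([minimize(cost,[0,0,a,0],method="Nelder-Mead",options=dict(initial_simplex=[[0,0,a,0],[2,0,a,0],[0,2,a,0],[0,0,a+15,0],[0,0,a,4]])) for a in (-45,-25,-5,15,35)],key=lambda r:r.fun)
            print(nm,k+1,thr,"psi",r.x[2].round(1),"off",r.x[[0,1,3]].round(1),"cost",round(r.fun,1),"of",round(H.sum()/64))
E
```

```text
n 1 0.42 psi 68.0 off [ 1.5  0.2 -1.1] cost 13.7 of 394
n 1 0.5 psi -22.4 off [ 2.2  3.6 -5.8] cost 12.7 of 370
n 2 0.42 psi -21.0 off [ 1.5 -0.6 -2. ] cost 12.7 of 543
n 2 0.5 psi -21.2 off [ 2.1 -0.9 -7.7] cost 49.6 of 477
n 3 0.42 psi 6.7 off [ 1.4 -1.7 -0.7] cost 7.6 of 399
n 3 0.5 psi -82.9 off [ 1.9 -4.  -3.6] cost 8.0 of 379
c1 1 0.42 psi -15.4 off [  4.7   3.4 -10.7] cost 10.0 of 127
c1 1 0.5 psi -17.3 off [  7.2   6.4 -17.8] cost 20.4 of 113
c1 3 0.42 psi 7.5 off [ 2. -2. -1.] cost 8.2 of 115
c1 3 0.5 psi 3.9 off [ 4.  -6.8 -6.6] cost 14.3 of 103
```

```bash
python3 -c "
from fit import *
nip(1,.020,164)"
```

```text
slide [25.8, 55.9, 23.0] ang [21.05, -7.65, -8.44]
```

```bash
python3 -m creep '[{"slide":[13,28,0],"angular":[7,-2.5,-2.8]},{"slide":[20,42,5],"angular":[14,-5,-5.6]},{"slide":[25.8,55.9,15],"angular":[21,-7.6,-8.4]},{"slide":[25.8,55.9,23],"angular":[21,-7.6,-8.4]},{"slide":[25.8,55.9,23],"angular":[21,-7.6,-8.4]},{"slide":[25.8,55.9,23],"angular":[21,-7.6,-8.4]}]' >/dev/null; python3 st.py 1; python3 -c "
from fit import *
nip(1,-.0125,164)"
python3 -m creep '[{"slide":[0,0,7],"angular":[0,0,0]},{"slide":[0,0,14],"angular":[0,0,0]},{"slide":[0,0,20],"angular":[0,0,0]},{"slide":[0,0,24],"angular":[0,0,0]},{"slide":[0,0,28],"angular":[0,0,0]},{"slide":[0,0,30.5],"angular":[0,0,0]},{"slide":[0,0,32.5],"angular":[0,0,0]},{"slide":[0,0,32.5],"angular":[0,0,0]}]'; python3 st.py 1;  python3 -c "
from fit import *
nip(1,-.0125,146)"
```

```text
F tool [ 0.  -0.6  1. ] M tool [-0.205  0.092 -0.003] theta 164.1 s_mm 20.6 q6 -1.39
slide [-0.3, -0.4, 33.1] ang [0.16, 0.01, 0.09]
time_s: 13.95
eef_pos: [0.5119, -0.1138, 0.241]
tcp_rot: [0.022, 0.161, 0.968, -0.193]
contact_force: [-0.9, -0.0, -0.8]
width: 0.0127
grip_force: 59.0
F tool [ 1.  -0.   0.8] M tool [-0.297  0.018  0.   ] theta 164.1 s_mm -12.5 q6 -1.38
slide [-0.2, 0.7, 0.0] ang [0.1, -0.03, 18.14]
```

```bash
python3 -m creep '[{"slide":[0,0.3,0],"angular":[0,0,6]},{"slide":[0,0.5,0],"angular":[0,0,12]},{"slide":[0,0.7,0],"angular":[0,0,18]},{"slide":[0,0.7,0],"angular":[0,0,18]}]'>/dev/null; python3 st.py 1
python3 -m creep '[{"slide":[0,0,0],"angular":[0,0,-6]},{"slide":[0,0,-3],"angular":[0,0,-10]},{"slide":[0,0,-8],"angular":[0,0,-10]},{"slide":[0,0,-16],"angular":[0,0,-10]},{"slide":[0,0,-32],"angular":[0,0,-10]},{"slide":[0,0,-60],"angular":[0,0,-10]},{"slide":[0,0,-60],"angular":[0,0,-10]}]'; python3 st.py 1
python3 -c "
from fit import *
nip(2,.030,157)"
```

```text
F tool [ 1.3 -0.2  1.4] M tool [-0.001  0.354 -0.028] theta 145.9 s_mm -12.0 q6 -1.06
time_s: 14.87
eef_pos: [0.5148, -0.0891, 0.3018]
tcp_rot: [0.04, 0.228, 0.954, -0.191]
contact_force: [0.3, 0.8, 0.9]
width: 0.0127
grip_force: 59.0
F tool [-0.1  0.5 -1.1] M tool [-0.235  0.018  0.011] theta 156.0 s_mm 53.2 q6 -1.25
slide [-25.0, -60.5, 35.3] ang [-20.42, 9.43, -0.89]
```

```bash
python3 -m creep '[{"slide":[-10,-25,10],"angular":[-6,3,0]},{"slide":[-20,-50,22],"angular":[-13,6,0]},{"slide":[-25,-60.5,33],"angular":[-20.4,9.4,-0.9]},{"slide":[-25,-60.5,35.3],"angular":[-20.4,9.4,-0.9]},{"slide":[-25,-60.5,35.3],"angular":[-20.4,9.4,-0.9]},{"slide":[-25,-60.5,35.3],"angular":[-20.4,9.4,-0.9]}]'>/dev/null; python3 st.py 2; python3 chk.py c2 1 3
python3 -c "
from fit import *
nip(2,-.0125,157)"
```

```text
F tool [-0.1  0.2  1.2] M tool [-0.035  0.027 -0.043] theta 156.9 s_mm 24.6 q6 -1.64
[array([367., 194.]), array([322., 216.]), array([278., 230.])]
1 psi -27.0 off [ 0.9 -1. ] cost 10.8 area 140
3 psi 4.8 off [ 1.5 -1. ] cost 11.8 area 128
slide [-1.5, 0.9, 37.4] ang [-0.23, -0.41, 0.01]
```

Nipple 1 now reads about -25 to -27°, within a few degrees of a full quarter turn. On to nipple 2.

```bash
python3 -m creep '[{"slide":[-1.5,0.9,6],"angular":[0,-0.3,0]},{"slide":[-1.5,0.9,14],"angular":[0,-0.3,0]},{"slide":[-1.5,0.9,22],"angular":[0,-0.3,0]},{"slide":[-1.5,0.9,27],"angular":[0,-0.3,0]},{"slide":[-1.5,0.9,31],"angular":[0,-0.3,0]},{"slide":[-1.5,0.9,34],"angular":[0,-0.3,0]},{"slide":[-1.5,0.9,37],"angular":[0,-0.3,0]},{"slide":[-1.5,0.9,37],"angular":[0,-0.3,0]}]'; python3 st.py 2;  python3 -c "
from fit import *
for t in (127,97,67): nip(2,-.0125,t)"
```

```text
time_s: 16.08
eef_pos: [0.5093, -0.1636, 0.2514]
tcp_rot: [-0.002, 0.225, 0.974, -0.001]
contact_force: [-0.7, 1.2, -1.1]
width: 0.0133
grip_force: 58.8
F tool [1.1 0.8 1.1] M tool [-0.148  0.108  0.043] theta 157.0 s_mm -12.8 q6 -1.64
slide [-0.1, 1.6, -0.3] ang [-0.17, -0.14, 29.97]
slide [-0.8, 2.3, -0.3] ang [-0.21, -0.1, 59.97]
slide [-1.7, 2.5, -0.3] ang [-0.24, -0.04, 89.97]
```

```bash
python3 -m creep '[{"slide":[0.1,0.7,0],"angular":[0,0,6]},{"slide":[0.1,0.9,0],"angular":[0,0,12]},{"slide":[0,1.2,0],"angular":[0,0,18]},{"slide":[0,1.4,0],"angular":[0,0,24]},{"slide":[-0.1,1.6,0],"angular":[0,0,30]},{"slide":[-0.2,1.8,0],"angular":[0,0,36]},{"slide":[-0.3,1.9,0],"angular":[0,0,42]},{"slide":[-0.5,2.1,0],"angular":[0,0,48]},{"slide":[-0.6,2.2,0],"angular":[0,0,54]},{"slide":[-0.8,2.3,0],"angular":[0,0,60]}]'>/dev/null; python3 st.py 2;  python3 -c "
from fit import *
for t in (97,67,37): nip(2,-.0125,t)"
```

```text
F tool [ 3.6 -0.7  1.2] M tool [ 0.043  0.629 -0.033] theta 96.7 s_mm -12.5 q6 -0.59
slide [-0.3, -0.0, 0.0] ang [-0.23, -0.02, -0.32]
slide [-0.6, 0.9, 0.0] ang [-0.23, 0.04, 29.68]
slide [-1.2, 1.5, 0.0] ang [-0.22, 0.1, 59.68]
```

```bash
python3 -m creep '[{"slide":[0.7,0.2,0],"angular":[0,0,6]},{"slide":[0.7,0.4,0],"angular":[0,0,12]},{"slide":[0.7,0.6,0],"angular":[0,0,18]},{"slide":[0.6,0.8,0],"angular":[0,0,24]},{"slide":[0.5,1.0,0],"angular":[0,0,30]},{"slide":[0.3,1.2,0],"angular":[0,0,36]},{"slide":[0.2,1.3,0],"angular":[0,0,42]},{"slide":[0,1.5,0],"angular":[0,0,48]},{"slide":[-0.2,1.6,0],"angular":[0,0,54]},{"slide":[-0.3,1.6,0],"angular":[0,0,60]}]'>/dev/null; python3 st.py 2;  python3 -c "
from fit import *
for t in (37,7,-23,-30): nip(2,-.0125,t)"
```

```text
F tool [ 2.9 -0.8  1.9] M tool [-0.084  0.614 -0.042] theta 36.7 s_mm -12.4 q6 0.46
slide [-0.8, 0.3, 0.1] ang [-0.05, 0.13, -0.32]
slide [-1.0, 1.2, 0.1] ang [-0.01, 0.14, 29.68]
slide [-1.7, 1.8, 0.1] ang [0.03, 0.14, 59.68]
slide [-1.9, 1.9, 0.1] ang [0.03, 0.14, 66.68]
```

```bash
python3 -m creep '[{"slide":[0.4,0.3,0],"angular":[0,0,7]},{"slide":[0.4,0.6,0],"angular":[0,0,14]},{"slide":[0.3,0.9,0],"angular":[0,0,21]},{"slide":[0.2,1.1,0],"angular":[0,0,28]},{"slide":[0,1.4,0],"angular":[0,0,35]},{"slide":[-0.2,1.6,0],"angular":[0,0,42]},{"slide":[-0.4,1.8,0],"angular":[0,0,49]},{"slide":[-0.6,2,0],"angular":[0,0,56]},{"slide":[-0.9,2.1,0],"angular":[0,0,63]},{"slide":[-1,2.2,0],"angular":[0,0,66.7]}]'>/dev/null; python3 -m creep '[{"slide":[0,0,0],"angular":[0,0,0]}]'>/dev/null; python3 st.py 2
python3 -m creep '[{"slide":[0,0,0],"angular":[0,0,-7]},{"slide":[0,0,-3],"angular":[0,0,-7]},{"slide":[0,0,-8],"angular":[0,0,-7]},{"slide":[0,0,-16],"angular":[0,0,-7]},{"slide":[0,0,-30],"angular":[0,0,-7]},{"slide":[0,0,-45],"angular":[0,0,-7]},{"slide":[0,0,-45],"angular":[0,0,-7]}]'; python3 st.py 2
python3 -c "
from fit import *
nip(3,.025,97);nip(3,.025,7)"; python3 chk.py c3 1 2 3
```

```text
F tool [ 2.3 -1.9  2.2] M tool [ 0.404  0.478 -0.018] theta -29.9 s_mm -12.3 q6 1.62
time_s: 19.25
eef_pos: [0.5139, -0.1651, 0.3004]
tcp_rot: [0.002, 0.975, -0.223, 0.001]
contact_force: [1.1, -0.4, -0.1]
width: 0.0127
grip_force: 59.0
F tool [ 1.1 -0.1  0.1] M tool [ 0.013  0.035 -0.   ] theta -22.8 s_mm 36.2 q6 1.5
slide [20.8, 57.5, 23.1] ang [21.92, 16.46, -117.96]
slide [23.2, 58.0, 23.7] ang [22.76, -3.24, -29.41]
[array([277., 226.]), array([318., 213.]), array([362., 193.])]
1 psi -28.0 off [ 1.3 -0.9] cost 8.2 area 113
2 psi -23.0 off [ 1.1 -0.9] cost 144.0 area 280
3 psi 7.1 off [ 0.8 -0.3] cost 9.8 area 136
```

```bash
python3 -m creep '[{"slide":[10,28,0],"angular":[1.3,1,-7]},{"slide":[20.8,57.5,10],"angular":[2.6,2,-14]},{"slide":[20.8,57.5,10],"angular":[22,16.5,-118]},{"slide":[20.8,57.5,10],"angular":[22,16.5,-118]},{"slide":[20.8,57.5,10],"angular":[22,16.5,-118]},{"slide":[20.8,57.5,10],"angular":[22,16.5,-118]},{"slide":[20.8,57.5,10],"angular":[22,16.5,-118]},{"slide":[20.8,57.5,10],"angular":[22,16.5,-118]},{"slide":[20.8,57.5,10],"angular":[22,16.5,-118]},{"slide":[20.8,57.5,10],"angular":[22,16.5,-118]}]' 
python3 -c "
from fit import *
nip(3,.025,97)"
```

```text
time_s: 20.13
eef_pos: [0.5066, -0.2254, 0.2862]
tcp_rot: [-0.086, 0.918, 0.374, 0.099]
contact_force: [0.0, -0.1, 0.0]
width: 0.0128
grip_force: 59.0
slide [-1.9, 1.9, 8.3] ang [8.6, 6.59, -48.33]
```

```bash
python3 -m creep '[{"slide":[-1.9,1.9,8.3],"angular":[8.6,6.6,-48.3]},{"slide":[-1.9,1.9,8.3],"angular":[8.6,6.6,-48.3]},{"slide":[-1.9,1.9,8.3],"angular":[8.6,6.6,-48.3]},{"slide":[-1.9,1.9,8.3],"angular":[8.6,6.6,-48.3]},{"slide":[-1.9,1.9,8.3],"angular":[8.6,6.6,-48.3]},{"slide":[-1.9,1.9,8.3],"angular":[8.6,6.6,-48.3]},{"slide":[-1.9,1.9,8.3],"angular":[8.6,6.6,-48.3]},{"slide":[-1.9,1.9,8.3],"angular":[8.6,6.6,-48.3]},{"slide":[-1.9,1.9,8.3],"angular":[8.6,6.6,-48.3]}]' 
python3 st.py 3; python3 -c "
from fit import *
nip(3,-.0125,97)"; python3 chk.py c4 1 2 3
```

```text
time_s: 20.88
eef_pos: [0.5079, -0.2261, 0.2775]
tcp_rot: [-0.125, 0.672, 0.714, 0.149]
contact_force: [-0.2, 0.3, -0.8]
width: 0.0133
grip_force: 59.0
F tool [-0.  -0.2  0.9] M tool [ 0.037 -0.248 -0.068] theta 96.5 s_mm 25.0 q6 -0.82
slide [0.2, -0.4, 37.5] ang [0.07, 0.06, -0.54]
[array([328., 119.]), array([323., 163.]), array([318., 214.])]
1 psi -24.3 off [ 1.2 -0.8] cost 9.0 area 127
2 psi -19.6 off [ 0.9 -0.8] cost 17.3 area 167
3 psi 6.7 off [ 1.  -0.2] cost 209.4 area 282
```

View pics/c4.png

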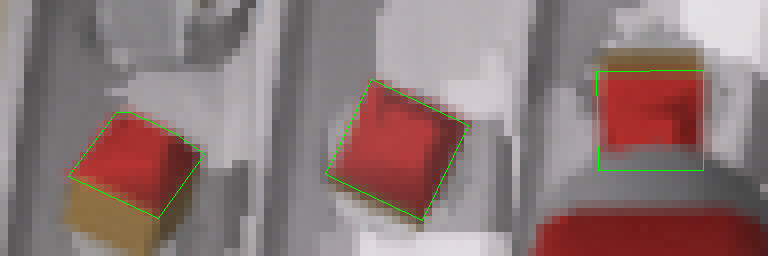

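Nipple 1 is at about -24° and nipple 2 at about -20°, both within 3° of target. The sleeve is square to nipple 3. Lowering onto it.

```bash
python3 -m creep '[{"slide":[0.3,0,6],"angular":[0,0,-0.5]},{"slide":[0.3,0,14],"angular":[0,0,-0.5]},{"slide":[0.3,0,22],"angular":[0,0,-0.5]},{"slide":[0.3,0,27],"angular":[0,0,-0.5]},{"slide":[0.3,0,31],"angular":[0,0,-0.5]},{"slide":[0.3,0,34],"angular":[0,0,-0.5]},{"slide":[0.3,0,37],"angular":[0,0,-0.5]},{"slide":[0.3,0,37],"angular":[0,0,-0.5]}]'; python3 st.py 3;  python3 -c "
from fit import *
for t in (67,37): nip(3,-.0125,t)"
```

```text
time_s: 21.6
eef_pos: [0.5086, -0.2114, 0.2438]
tcp_rot: [-0.124, 0.668, 0.718, 0.15]
contact_force: [-1.6, 0.5, -0.7]
width: 0.0129
grip_force: 58.9
F tool [ 0.3 -1.6  0.8] M tool [ 0.159 -0.167  0.036] theta 97.2 s_mm -11.8 q6 -0.84
slide [-0.7, 0.5, 0.7] ang [0.07, 0.03, 30.2]
slide [-1.4, 1.2, 0.7] ang [0.08, 0.01, 60.2]
```

```bash
python3 -m creep '[{"slide":[0.1,0,0.6],"angular":[0,0,6]},{"slide":[0,0.2,0.6],"angular":[0,0,12]},{"slide":[-0.1,0.4,0.6],"angular":[0,0,18]},{"slide":[-0.2,0.6,0.6],"angular":[0,0,24]},{"slide":[-0.3,0.8,0.6],"angular":[0,0,30]},{"slide":[-0.5,1,0.6],"angular":[0,0,36]},{"slide":[-0.6,1.1,0.6],"angular":[0,0,42]},{"slide":[-0.8,1.3,0.6],"angular":[0,0,48]},{"slide":[-1,1.4,0.6],"angular":[0,0,54]},{"slide":[-1.1,1.4,0.6],"angular":[0,0,60]}]'>/dev/null; python3 st.py 3;  python3 -c "
from fit import *
for t in (37,-.5): nip(3,-.0125,t)"
```

```text
F tool [ 1.1 -1.   1.6] M tool [ 0.063  0.226 -0.089] theta 36.9 s_mm -11.8 q6 0.21
slide [-0.8, 0.2, 0.7] ang [0.09, -0.09, -0.06]
slide [-1.2, 1.3, 0.7] ang [0.06, -0.12, 37.44]
```

```bash
python3 -m creep '[{"slide":[0,0.2,0],"angular":[0,0,6.5]},{"slide":[0,0.5,0],"angular":[0,0,13]},{"slide":[-0.1,0.7,0],"angular":[0,0,19]},{"slide":[-0.2,0.9,0],"angular":[0,0,25]},{"slide":[-0.3,1.1,0],"angular":[0,0,31]},{"slide":[-0.4,1.2,0],"angular":[0,0,37.5]},{"slide":[-0.4,1.2,0],"angular":[0,0,37.5]},{"slide":[-0.4,1.2,0],"angular":[0,0,37.5]}]'>/dev/null; python3 st.py 3
python3 -m creep '[{"slide":[0,0,0],"angular":[0,0,-7]},{"slide":[0,0,-3],"angular":[0,0,-7]},{"slide":[0,0,-8],"angular":[0,0,-7]},{"slide":[0,0,-16],"angular":[0,0,-7]},{"slide":[0,0,-30],"angular":[0,0,-7]},{"slide":[0,0,-60],"angular":[0,0,-7]},{"slide":[0,0,-60],"angular":[0,0,-7]}]'; python3 st.py 3
python3 - <<'E'
from fit import *
a=np.radians(100); print("up"); to([.52,-.16,.32],tool([0,0,-1],[np.cos(a),np.sin(a),0]))
a=np.radians(170)
M=tool([0,0,-1],[np.cos(a),np.sin(a),0]); to([.575,-.162,.30],M)
E
```

```text
F tool [ 2.  -1.8  0.6] M tool [ 0.219  0.397 -0.024] theta -0.1 s_mm -11.8 q6 0.86
time_s: 23.68
eef_pos: [0.5097, -0.2389, 0.3032]
tcp_rot: [-0.191, 0.981, 0.031, 0.02]
contact_force: [-0.5, -1.3, 1.0]
width: 0.0128
grip_force: 59.1
F tool [-0.5  0.8 -1.5] M tool [-0.216 -0.036 -0.001] theta 6.7 s_mm 53.6 q6 0.75
up
slide [15.3, -78.6, 14.3] ang [-13.94, -20.64, -95.08]
slide [69.0, -65.5, 33.6] ang [0.54, -32.16, -163.52]
```

```bash
python3 -m creep '[{"slide":[0,0,-15],"angular":[0,0,-7]},{"slide":[15,-40,0],"angular":[-2,-2,-14]},{"slide":[15,-78,14],"angular":[-14,-20.6,-95]},{"slide":[15,-78,14],"angular":[-14,-20.6,-95]},{"slide":[15,-78,14],"angular":[-14,-20.6,-95]},{"slide":[15,-78,14],"angular":[-14,-20.6,-95]},{"slide":[15,-78,14],"angular":[-14,-20.6,-95]},{"slide":[15,-78,14],"angular":[-14,-20.6,-95]},{"slide":[15,-78,14],"angular":[-14,-20.6,-95]},{"slide":[15,-78,14],"angular":[-14,-20.6,-95]}]'
python3 -c "
from fit import *
nip(2,.030,156)"
```

```text
time_s: 24.52
eef_pos: [0.5192, -0.1586, 0.316]
tcp_rot: [-0.062, 0.796, 0.602, 0.009]
contact_force: [0.0, 0.8, -1.3]
width: 0.0128
grip_force: 59.0
slide [-8.7, -6.3, 21.7] ang [-0.72, -7.74, -78.75]
```

```bash
python3 -m creep '[{"slide":[-8.7,-6.3,21.7],"angular":[-0.7,-7.7,-78.7]},{"slide":[-8.7,-6.3,21.7],"angular":[-0.7,-7.7,-78.7]},{"slide":[-8.7,-6.3,21.7],"angular":[-0.7,-7.7,-78.7]},{"slide":[-8.7,-6.3,21.7],"angular":[-0.7,-7.7,-78.7]},{"slide":[-8.7,-6.3,21.7],"angular":[-0.7,-7.7,-78.7]},{"slide":[-8.7,-6.3,21.7],"angular":[-0.7,-7.7,-78.7]},{"slide":[-8.7,-6.3,21.7],"angular":[-0.7,-7.7,-78.7]},{"slide":[-8.7,-6.3,21.7],"angular":[-0.7,-7.7,-78.7]},{"slide":[-8.7,-6.3,21.7],"angular":[-0.7,-7.7,-78.7]},{"slide":[-8.7,-6.3,21.7],"angular":[-0.7,-7.7,-78.7]}]' >/dev/null
python3 -m creep '[{"slide":[0,0,0],"angular":[0,0,-7]},{"slide":[0,0,0],"angular":[0,0,-7]}]' ; python3 chk.py c5 1 3; python3 - <<'E'
from fit import *
P,T=tcp();p=read_camera("wrist")
for n in landmark_of(p,"driver_hole")[:2]: print(n["uv"],n["conf"],np.round(wworld(p,P,T,*n["uv"],h=.034),4))
for n in landmark_of(p,"tool_block")[:1]: print(n["uv"],n["conf"],np.round(wworld(p,P,T,*n["uv"],h=.0),4))
a=np.radians(166);M=tool([0,0,-1],[np.cos(a),np.sin(a),0]); to([.5963,.0249,.30],M)
E
```

```text
time_s: 25.52
eef_pos: [0.5093, -0.1627, 0.2944]
tcp_rot: [-0.007, 0.238, 0.971, 0.002]
contact_force: [-0.1, 0.7, -0.7]
width: 0.0131
grip_force: 59.1
[array([363., 190.]), array([319., 213.]), array([277., 228.])]
1 psi 68.8 off [ 1.1 -0.9] cost 19.1 area 129
3 psi 10.2 off [ 1.4 -1.1] cost 10.1 area 119
[464.1, 158.7] 0.59 [0.5956 0.025  0.034 ]
[456.0, 156.0] 0.81 [0.5985 0.0264 0.    ]
slide [11.2, 206.4, -5.7] ang [0.15, -0.85, -13.95]
```

Nipple 3 reads about 10° and nipple 1 about -21°, so the turns are within a few degrees of what was asked. Returning the driver to its hole.

```bash
python3 -m creep '[{"slide":[2,35,-5.7],"angular":[0,-0.8,-5]},{"slide":[5,75,-5.7],"angular":[0,-0.8,-10]},{"slide":[7,115,-5.7],"angular":[0,-0.8,-14]},{"slide":[9,155,-5.7],"angular":[0,-0.8,-14]},{"slide":[11,190,-5.7],"angular":[0,-0.8,-14]},{"slide":[11.2,206.4,0],"angular":[0,-0.8,-14]},{"slide":[11.2,206.4,40],"angular":[0,-0.8,-14]},{"slide":[11.2,206.4,80],"angular":[0,-0.8,-14]},{"slide":[11.2,206.4,120],"angular":[0,-0.8,-14]},{"slide":[11.2,206.4,160],"angular":[0,-0.8,-14]}]'
python3 -m creep '[{"slide":[0,0,20],"angular":[0,0,0]},{"slide":[0,0,25],"angular":[0,0,0]},{"slide":[0,0,25],"angular":[0,0,0]},{"slide":[0,0,25],"angular":[0,0,0]}]'
python3 - <<'E'
from fit import *
a=np.radians(166);M=tool([0,0,-1],[np.cos(a),np.sin(a),0]); to([.5963,.0249,.051],M)
E
```

```text
time_s: 26.55
eef_pos: [0.5932, 0.0269, 0.1326]
tcp_rot: [0.0, 0.121, 0.993, 0.001]
contact_force: [0.5, -0.7, -1.2]
width: 0.0129
grip_force: 59.2
time_s: 26.88
eef_pos: [0.5944, 0.0266, 0.1109]
tcp_rot: [0.001, 0.12, 0.993, 0.001]
contact_force: [0.3, -0.7, -0.3]
width: 0.013
grip_force: 59.1
slide [-2.1, -1.4, 59.9] ang [0.18, 0.11, 0.21]
```

```bash
python3 -m creep '[{"slide":[-1.7,-1.4,10],"angular":[0,0,0]},{"slide":[-1.7,-1.4,25],"angular":[0,0,0]},{"slide":[-1.7,-1.4,32],"angular":[0,0,0]},{"slide":[-1.7,-1.4,40],"angular":[0,0,0]},{"slide":[-1.7,-1.4,48],"angular":[0,0,0]},{"slide":[-1.7,-1.4,54],"angular":[0,0,0]},{"slide":[-1.7,-1.4,58],"angular":[0,0,0]},{"slide":[-1.7,-1.4,58],"angular":[0,0,0]}]'
python3 -m creep '[{"slide":[0,0,1],"angular":[0,0,0]},{"slide":[0,0,1.5],"angular":[0,0,0]},{"slide":[0,0,1.5],"angular":[0,0,0]}]'
```

```text
time_s: 27.55
eef_pos: [0.5952, 0.0252, 0.0513]
tcp_rot: [0.0, 0.12, 0.993, 0.001]
contact_force: [-0.5, 0.9, -0.3]
width: 0.0129
grip_force: 59.1
time_s: 27.8
eef_pos: [0.5954, 0.0251, 0.051]
tcp_rot: [0.001, 0.12, 0.993, 0.001]
contact_force: [-1.5, -0.2, 7.5]
width: 0.0129
grip_force: 60.4
```

The driver has bottomed at the original height. Releasing and lifting off.

```bash
python3 -m creep '[{"slide":[0,0,-0.7],"angular":[0,0,0]},{"slide":[0,0,-0.7],"angular":[0,0,0]},{"slide":[0,0,-0.7],"angular":[0,0,0]},{"slide":[0,0,-0.7],"angular":[0,0,0]},{"slide":[0,0,-0.7],"angular":[0,0,0]},{"slide":[0,0,-0.7],"angular":[0,0,0]},{"slide":[0,0,-0.7],"angular":[0,0,0]}]' -1
python3 -m creep '[{"slide":[0,0,-15],"angular":[0,0,0]},{"slide":[0,0,-45],"angular":[0,0,0]},{"slide":[0,0,-85],"angular":[0,0,0]},{"slide":[0,0,-110],"angular":[0,0,0]},{"slide":[0,0,-110],"angular":[0,0,0]},{"slide":[0,0,-110],"angular":[0,0,0]}]'
python3 - <<'E'
from fit import *
P,T=tcp();p=read_camera("wrist");save(p,"end")
for t in("driver_handle","driver_hole"):
  for n in landmark_of(p,t)[:1]: print(t,n["uv"],np.round(wworld(p,P,T,*n["uv"]),4),np.round(wworld(p,P,T,*n["uv"],h=.077),4))
E
```

```text
time_s: 28.38
eef_pos: [0.5948, 0.0252, 0.0503]
tcp_rot: [-0.0, 0.12, 0.993, 0.001]
contact_force: [0.1, 0.0, 1.1]
width: 0.0855
grip_force: 0.0
time_s: 28.88
eef_pos: [0.5953, 0.0248, 0.1616]
tcp_rot: [0.001, 0.12, 0.993, 0.001]
contact_force: [0.7, 0.4, -0.6]
width: 0.0854
grip_force: 0.0
driver_handle [320.8, 206.5] [0.5964 0.0255 0.0786] [0.597  0.0254 0.077 ]
driver_hole [321.2, 192.0] [0.5852 0.0285 0.078 ] [0.5855 0.0285 0.077 ]
```

View pics/end.png

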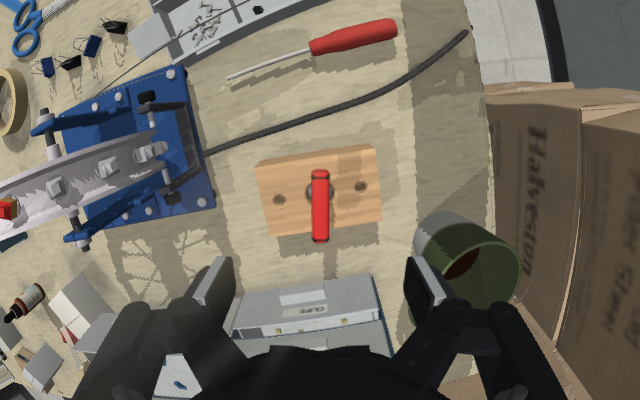

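The driver stands upright in its hole at (320,205), as it did at the start, and nothing else has moved. There is time to check the nipples from the first viewpoint.

```bash
python3 - <<'E'
from fit import *
to([.575,-.162,.30],tool([0,0,-1],[-1,0,0]))
E
```

```text
slide [-25.3, -185.8, -141.6] ang [0.18, -0.17, -13.73]
```

```bash
python3 -m creep '[{"slide":[0,0,-41],"angular":[0,0,0]},{"slide":[0,0,-82],"angular":[0,0,0]},{"slide":[0,-20,-115],"angular":[0,0,-4]},{"slide":[-5,-55,-140],"angular":[0,0,-8]},{"slide":[-12,-95,-140],"angular":[0,0,-13.7]},{"slide":[-20,-135,-140],"angular":[0,0,-13.7]},{"slide":[-25,-172,-140],"angular":[0,0,-13.7]},{"slide":[-25.3,-186,-140],"angular":[0,0,-13.7]},{"slide":[-25.3,-186,-140],"angular":[0,0,-13.7]}]'
python3 -m creep '[{"slide":[0,0,40],"angular":[0,0,0]},{"slide":[0,0,80],"angular":[0,0,0]},{"slide":[0,0,100],"angular":[0,0,0]},{"slide":[0,0,100],"angular":[0,0,0]},{"slide":[0,0,100],"angular":[0,0,0]}]' | head -2
python3 chk.py c6 1 2 3; cp n.npz n0.npz; sed 's/P,T=tcp();p=read_camera("wrist")/p=dict(np.load("n0.npz"));P,T=p["P"],p["T"]/' chk.py > chk0.py; python3 chk0.py c0 1 2 3
```

```text
time_s: 29.78
eef_pos: [0.5744, -0.1652, 0.2982]
tcp_rot: [-0.001, 0.002, 1.0, 0.002]
contact_force: [0.2, 0.1, -0.2]
width: 0.0854
grip_force: 0.0
time_s: 30.2
eef_pos: [0.5753, -0.1607, 0.1996]
[array([399., 143.]), array([314., 139.]), array([229., 135.])]
1 psi -24.9 off [ 1.3 -0.8] cost 17.1 area 385
2 psi -19.0 off [ 1.2 -0.6] cost 25.7 area 552
3 psi 9.1 off [ 1.2 -1. ] cost 23.1 area 397
[array([397., 145.]), array([312., 141.]), array([227., 136.])]
1 psi -24.2 off [ 1.3 -0.8] cost 18.6 area 386
2 psi -20.8 off [ 1.2 -0.6] cost 21.8 area 550
3 psi 8.1 off [ 1.3 -1.1] cost 19.2 area 403
```

Measured the same way before and after, the squares differ by only -0.7°, +1.8° and +1.0° from exact quarter and half turns. I'm lifting clear and handing in.

```bash
python3 -m creep '[{"slide":[0,0,-40],"angular":[0,0,0]},{"slide":[0,0,-80],"angular":[0,0,0]},{"slide":[0,0,-100],"angular":[0,0,0]},{"slide":[0,0,-100],"angular":[0,0,0]},{"slide":[0,0,-100],"angular":[0,0,0]}]' | head -2; python3 -c "
from bench import *
print(finish_job())"
```

```text
time_s: 30.67
eef_pos: [0.5758, -0.162, 0.3027]
the job is handed in; nothing more can be done
None
```

The job is handed in: the three nipples were tightened left to right by a quarter, a half and a quarter turn (camera check within about 2°), with a second short turn on nipple 1 to correct it before I went on to nipple 2, and the driver stands upright, fully down in its hole; it took about 31 s.

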